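# Draw the rolling pin out of the half-covered utensil pan

## Task

Lift the loose cover off the utensil pan and stand it on edge so that it leans by itself against the flour canister, never letting it lie flat on the bench. Then tilt the rolling pin and draw it out end first through the uncovered part of the pan, without levering it hard against the clipped cover and leaving the pastry brush in the pan, and finish while still holding it in the air with even its lower end at least 3 cm above the pan's rim, touching nothing but the gripper. Leave the two snack tubs and the glass shaker where they are.

Things in the scene. Friction and masses are not known exactly. Their poses are not given: they have to be found in the camera images.
- pan: Stainless pan that stays put, 325 (its x) x 265 mm over the rim, rim top 100 mm high. Origin: centre of its underside; z up, +x away from the robot to within 0.25 rad. Inside x -148 to +148, y -118 to +118 mm, floor at 4 mm; upright walls, rim 10 mm wide outside them. Its robot-side part is shut by the clipped cover; the rest is the opening, under the loose cover at the start.
- pan_edge (a point): Middle of the clipped cover's free edge, on its top (pan x -22, z 105 mm). The white clipped cover, 5 mm thick, lies on the rim over pan x -162 to -22 mm and never moves; two side clips stand up to 108 mm high outside y = +-115 mm.
- pan_opening (a point): Centre of the pan's opening at rim height (pan x +63, z 100 mm): 170 mm along the pan's x (-22 to +148), 237 mm along y.
- lid: Loose white cover: flat slab 182 (its x) x 262 (its y) x 6 mm, 0.28 kg, lying free on the rim at the start, axes as the pan's, centre at pan x +71 mm. Origin: centre of its underside, z out of its top. Bridge handle: a straight bar along y, 112 mm long, 14 mm wide (x), 16 mm tall, middle 36 mm above the underside, 22 mm free under the bar.
- lid_handle (a point): Middle of the loose cover's handle bar.
- lid_edge_near (a point): Middle of the loose cover's lower edge on its -x side (towards the robot at the start), on the underside.
- lid_edge_far (a point): The same on its +x side.
- lid_edge_left (a point): The same on its +y side.
- lid_edge_right (a point): The same on its -y side.
- pin: Plain beech rolling pin without handles: a rod 270 mm long, 30 mm in diameter, about 0.16 kg (0.12 to 0.21), lying on the pan's floor roughly along the pan's x, its robot-side half under the clipped cover. Origin: its centre; x along its axis, away from the robot at the start.
- pin_end_a (a point): Centre of the pin's end face on its +x side (under the loose cover at the start).
- pin_end_b (a point): Centre of the pin's other end face (under the clipped cover at the start).
- canister: Heavy flour canister on a black non-slip rubber mat, one piece that stays put. Mat x -55 to +375, y -130 to +130 mm, 4 mm thick. Canister 130 x 220 mm, 192 mm high, at the mat's far end: its upright front face, 220 mm wide, looks to the robot at x = +235 mm. Origin: on the bench, on the mat's long midline; z up, +x away from the robot to within 0.25 rad.
- brush: Wooden pastry brush, 190 mm, lying in the pan along its +y wall, next to the pin; stays in the pan. Origin: near its middle, underside.
- snack_a: Closed clear snack tub, 142 x 142 x 82 mm, on the left side of the bench; leave alone. Origin: centre of its underside.
- snack_b: The same kind of tub on the right side of the bench; leave alone.
- shaker: Small glass shaker, 46 mm across, 95 mm high, standing between the pan and the canister; leave alone. Origin: centre of its underside.

How it is judged:
On the way, in this order (a step that is already met when the one before it is completed fails the run):
1. the loose cover stands on edge, leaning on the canister, let go and at rest (angle between lid's own z axis and vertical between 0.42 and 1.45 rad and contact force between lid and canister above 0.1 N and height (world z) of any of lid_edge_near, lid_edge_far, lid_edge_left, lid_edge_right below 0.02 m and contact force between lid and the fingers below 0.1 N and contact force between lid and pan below 0.1 N and linear speed of lid below 0.03 m/s), for 0.3 s.
2. the rolling pin is out of the pan and held in the air (height (world z) of each of pin_end_a, pin_end_b above 0.13 m and contact force between pin and the fingers above 1 N and contact force between pin and pan below 0.1 N and contact force between pin and lid below 0.1 N and contact force between pin and canister below 0.1 N and contact force between pin and brush below 0.1 N and contact force between pin and snack_a below 0.1 N and contact force between pin and snack_b below 0.1 N and contact force between pin and shaker below 0.1 N and linear speed of pin below 0.05 m/s), for 0.2 s.
At the end, for the whole second after the job is handed in: Gripper holds the pin (>1 N), still, both end centres >130 mm above the bench, touching nothing else; the loose cover, let go and at rest off the pan, has an edge within 20 mm of the bench, is turned 24-83 degrees from level and rests against the canister; the brush is in the pan (all of step 1 and all of step 2 and z of brush in the frame of pan below 0.05 m and x of brush in the frame of pan between -0.16 and 0.16 m and y of brush in the frame of pan between -0.13 and 0.13 m); the arm keeps its last pose, push and grip.
It fails at once if the loose cover is laid or dropped flat on the bench (height (world z) of lid below 0.05 m and angle between lid's own z axis and vertical below 0.3 rad).
It fails at once if the pin is levered or pressed against the pan or its clipped cover with more than 40 N (contact force between pin and pan above 40 N).
It fails at once if a snack tub or the shaker is moved by more than 3 cm (distance of any of snack_a, snack_b, shaker from where it was at the start of the episode above 0.03 m).
It fails at once if the brush is taken out of the pan (height (world z) of brush above 0.09 m).
It also fails if it takes over 67 s, if anything falls off the work surface, if the arm or the gripper's body presses on something with over 40 N, if the wrist force passes 120 N, or if a joint passes its speed limit or range.

## Robot

A 6-joint arm with a two-finger parallel gripper is mounted at the origin on the work surface. World frame = base frame: x ahead of the robot, y to its left, z up, the work surface at z = 0. Lengths are in m, angles in rad, forces in N, time in s.
With the tool pointing down it reaches from about 0.375 to 0.9 m from the base axis. Payload 3.1 kg.
Tool frame: the origin (TCP) lies at the very end of the fingers, on their centre line; the grasp point (between the pads) lies 19 mm behind it; z points along the fingers, y is the direction in which the jaws open and shut (so a half turn about z gives the same grasp; the last joint's range is limited). The gripper opens to 85 mm and grips with 20 to 120 N. Pads are 22 mm wide; open, the fingers measure 114 mm over their backs; the gripper's body (76 mm by 85 mm) begins 54 mm behind the grasp point. The pads swing forward as they close: fully open they stand 13 mm farther back than shut.
Start: joints at [-1.407, 0.527, 1.433, -0, 1.181, -0.178], TCP at [0.21, -0.589, 0.231] pointing down, gripper open.
Joint ranges: [-3.08, 3.08], [-0.75, 2.2], [0.22, 2.44], [-1.43, 4.57], [0, 2.65], [-2.85, 2.85]. Speed limits (rad/s): [2.79, 2.79, 3.14, 3.14, 3.14, 3.14].

## Interface

Orientations are given as a unit quaternion [x, y, z, w].
In Python, from station import manip gives the robot as it stands. The module is installed in compiled form; this text tells all that it offers.
- The arm moves only by the tool send_rows, never from a script. Its argument "commands" is a list of rows, each an object with "delta_pos": the shift along the world's x, y, z in cm, a list of three; "yaw": the turn about the world's z in rad. A call has 1 to 10 rows; each row shifts and turns the pose as measured when the row begins; what a row does not reach is not made up. A row lasts 1/8 s, in which the tool goes at most 62.5 mm and 10.7 degrees, less where a joint would pass 70% of its speed; a pose out of reach is approached as far as the arm can. A call is refused whole if a number of a shift passes 6.25 or a number of a turn 0.188, either way. A call with a gripper value outside its range is refused whole. "grip" is the closure, from -1 (fully open) to 1 (shut), set as the call begins (left out, the last holds). The fingers move at their own pace and stop on an object; "force" is the grip in N (left out, the last holds). Time passes only in rows, so rows that do not move let the fingers close. It gives the time, the measured TCP pose, the force and the opening at its end, in the units of the state.
- manip.sense(): the state, without advancing time (a new reading comes with each control period).
- manip.snapshot(name): name is "side" or "top"; returns the picture (384x512x3 uint8, blue, green, red); there is no depth.
- manip.get_calibration(name): a dict with "fx", "fy", "cx", "cy" (pixels), "world_to_cam" (4x4, takes a point from world to camera coordinates). Camera axes: x right, y down, z forward; pixel columns grow to the right and rows downward; lengths in m; the calibration is good to about 2 mm. A picture is of the moment at which its call begins. get_calibration takes no time and is no camera call.
- manip.sign_off(): hands the job in, once; it reports no verdict.
The state is a dict: "t": time; "q": joint angles; "qd": joint speeds; "tau": joint torques, N m; "tcp_pos": TCP position; "tool_rot": TCP orientation; "force": force on the tool from outside, world axes, zero at the start; "ft_torque": the same for the moment, N m; "finger_gap": opening from 0.0 (shut) to 1.0 (fully open).
Only numpy, scipy, OpenCV 4.12 (cv2) and the standard library are available. Lean on these libraries where they do the work, as an engineer would, in place of code of your own. Each camera call takes 0.05 s, during which the arm holds its last target. There are 200 camera calls.

## Working session

There is one attempt and no reset: what is moved stays moved. The work goes in short steps, Python scripts to look and compute and a tool call to move; the robot and the scene stay as the last step left them, time stands still between calls to the robot, and variables do not carry over. Pictures are saved under pics/ and viewed, about 8 in all and at most 12, crops included, and the job is handed in when it is done.

Besides the shell and the picture viewer there is one more tool, called after ">>>" in YAML: its name, and indented under it one key for each argument. send_rows: Moves the arm, as the interface text tells. Its arguments: {"type":"object","properties":{"commands":{"type":"array","items":{"type":"object","properties":{"delta_pos":{"type":"array","items":{"type":"number"}},"yaw":{"type":"number"}}}},"grip":{"type":"number"},"force":{"type":"number"}},"required":["commands"]}

```bash
mkdir -p pics
python3 - <<'E'
from station import manip
import cv2,numpy as np
print(manip.sense())
a=[]
for n in("top","side"):
    im=manip.snapshot(n);cv2.imwrite(f"pics/{n}0.png",im)
    c=manip.get_calibration(n);print(n,{k:np.round(v,4).tolist() for k,v in c.items()})
    cv2.imwrite(f"pics/{n}0b.png",cv2.resize(im,(800,600)))
E
```

```text
{'t': 0.0, 'q': array([-1.40649471e+00,  5.28450227e-01,  1.43387687e+00, -1.30209550e-05,
        1.18143497e+00, -1.78508518e-01]), 'qd': array([-0.0006286 , -0.00085065, -0.0006834 , -0.00137982,  0.00045584,
        0.00147553]), 'tau': array([ 1.21898040e-03, -4.42349732e+01, -1.78026080e+01, -1.13420281e-04,
        8.37543514e-03,  8.90577724e-06]), 'tcp_pos': array([ 0.20998529, -0.58791245,  0.23035152]), 'tool_rot': array([ 9.85345079e-01,  1.70569338e-01,  1.68475711e-06, -1.08472303e-03]), 'force': array([ 0.75085174, -0.26938876, -0.08967304]), 'ft_torque': array([ 0.00084403,  0.02861267, -0.03161305]), 'finger_gap': 0.9955677281739904}
top {'fx': 478.5463, 'fy': 478.5463, 'cx': 244.27, 'cy': 188.5727, 'world_to_cam': [[-0.0284, -0.9992, -0.0279, 0.0335], [-0.9841, 0.0328, -0.1745, 0.4736], [0.1753, 0.0225, -0.9843, 1.6001], [0.0, 0.0, 0.0, 1.0]]}
side {'fx': 465.939, 'fy': 465.939, 'cx': 250.5441, 'cy': 200.642, 'world_to_cam': [[0.9444, -0.3287, 0.0114, -0.4376], [-0.184, -0.5567, -0.81, 0.175], [0.2726, 0.7629, -0.5863, 1.5821], [0.0, 0.0, 0.0, 1.0]]}
```

View pics/top0b.png

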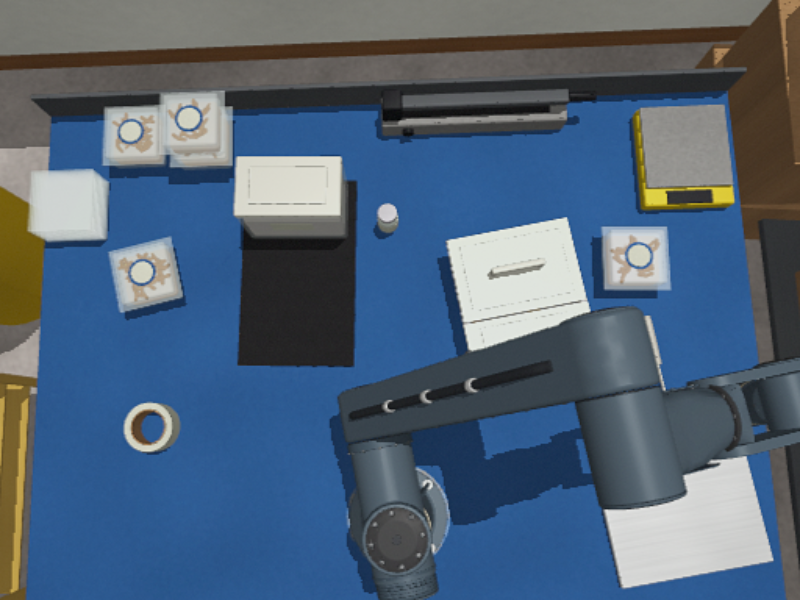

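View pics/side0b.png

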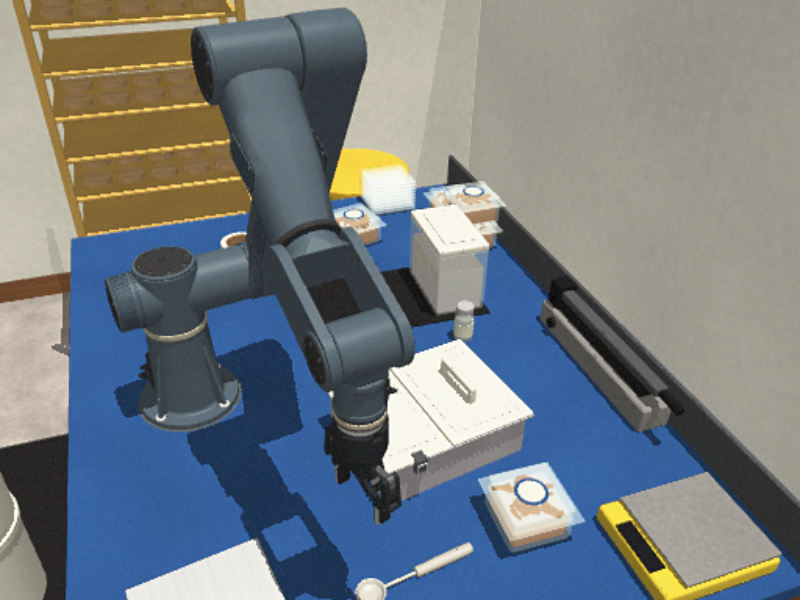

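Pictures 1 and 2 are the top and side views at 800 px width. In the top view:
- Loose cover corners are near (447,240), (568,218), (591,302) and (462,323), with the handle at about (517,268).
- Mat near corners are at (239,365) and (354,367). The canister's top front edge runs (234,215) to (345,211).
- The shaker is at (387,215).

```bash
cat > h.py <<'E'
from station import manip
import cv2,numpy as np
def ray(n,uv,z):
    c=manip.get_calibration(n);M=np.array(c["world_to_cam"]);R,t=M[:3,:3],M[:3,3]
    d=R.T@np.array([(uv[0]-c["cx"])/c["fx"],(uv[1]-c["cy"])/c["fy"],1]);o=-R.T@t
    return o+d*(z-o[2])/d[2]
def proj(n,p):
    c=manip.get_calibration(n);M=np.array(c["world_to_cam"]);q=M[:3,:3]@p+M[:3,3]
    return np.array([c["fx"]*q[0]/q[2]+c["cx"],c["fy"]*q[1]/q[2]+c["cy"]])
E
python3 - <<'E'
from h import *
im=cv2.imread("pics/top0.png");g=cv2.cvtColor(im,6)
s=512/800
def cor(l,z,w=4):
    p=np.array(l,np.float32).reshape(-1,1,2)*s
    q=cv2.cornerSubPix(g,p.copy(),(w,w),(-1,-1),(3,50,.01)).reshape(-1,2)
    P=np.array([ray("top",u,z) for u in q]);print(np.round(q/s,1).tolist(),np.round(P[:,:2],4).tolist());return P
P=cor([(447,240),(568,218),(591,302),(462,323)],.106)
c=P.mean(0);print("lid c",c,"edges",[np.round([np.linalg.norm(P[i]-P[i-1]),np.arctan2(*(P[i]-P[i-1])[[1,0]])],3) for i in range(4)])
M=cor([(239,365),(354,367),(357,181)],.004)
C=cor([(234,215),(345,211),(342,156),(236,157)],.192)
print([np.round([np.linalg.norm(C[i]-C[i-1]),np.arctan2(*(C[i]-C[i-1])[[1,0]])],3) for i in range(4)], C.mean(0))
print("shaker",ray("top",np.array([387,210])*s,.095))
# handle mask: bar top at z=.144
print("handle ends",ray("top",np.array([490,272])*s,.144),ray("top",np.array([545,263])*s,.144))
E
```

```text
[[446.29998779296875, 239.6999969482422], [565.7999877929688, 216.3000030517578], [586.2999877929688, 299.0], [462.3999938964844, 322.79998779296875]] [[0.5773, -0.1238], [0.6196, -0.3803], [0.4394, -0.4103], [0.3976, -0.1496]]
lid c [ 0.50847966 -0.26599265  0.106     ] edges [array([0.182, 0.142]), array([ 0.26 , -1.407]), array([ 0.183, -2.977]), array([0.264, 1.73 ])]
[[236.6999969482422, 364.5], [352.79998779296875, 366.1000061035156], [355.8999938964844, 180.1999969482422]] [[0.3343, 0.3465], [0.3228, 0.0881], [0.752, 0.0716]]
[[233.39999389648438, 214.8000030517578], [340.5, 214.10000610351562], [340.5, 155.8000030517578], [233.8000030517578, 156.89999389648438]] [[0.6234, 0.3136], [0.6168, 0.0945], [0.7415, 0.0921], [0.7476, 0.3135]]
[array([0.124, 3.141]), array([ 0.219, -1.601]), array([ 0.125, -0.019]), array([0.221, 1.543])] [0.6823421  0.20346643 0.192     ]
shaker [0.65086345 0.00083641 0.095     ]
handle ends [ 0.49618962 -0.20796635  0.144     ] [ 0.51124001 -0.32182871  0.144     ]
```

>>> send_rows:
  commands:
    - {"delta_pos": [3.8,3.65,0],"yaw": 0.173}
    - {"delta_pos": [3.8,3.65,0],"yaw": 0.173}
    - {"delta_pos": [3.8,3.65,0],"yaw": 0.173}
    - {"delta_pos": [3.8,3.65,0],"yaw": 0.173}
    - {"delta_pos": [3.8,3.65,0],"yaw": 0.173}
    - {"delta_pos": [3.8,3.65,0],"yaw": 0.173}
    - {"delta_pos": [3.8,3.65,0],"yaw": 0.173}
    - {"delta_pos": [3.8,3.65,0],"yaw": 0.173}
  grip: -1
  force: 60

```text
t: 1.1
tcp_pos: [0.5178, -0.2888, 0.2267]
tool_rot: [0.636, 0.772, -0.001, -0.003]
force: [-0.7, -0.0, 0.4]
finger_gap: 1.0
```

>>> send_rows:
  commands:
    - {"delta_pos": [-0.5,-0.7,0],"yaw": -0.036}
    - {"delta_pos": [0,0,0]}

```text
validation failed for argument at $.co...
```

Run:
```python
from h import *
s=manip.sense();print(s["tcp_pos"],s["tool_rot"],s["q"],s["t"])
for n in("top","side"): cv2.imwrite(f"pics/{n}1.png",manip.snapshot(n))
a=cv2.imread("pics/top1.png")[110:240,250:430];b=cv2.imread("pics/side1.png")[150:330,200:380]
cv2.imwrite("pics/c1.png",np.hstack([cv2.resize(a,(400,400*130//180)),]));
cv2.imwrite("pics/c1.png",np.hstack([cv2.resize(a,(400,400)),cv2.resize(b,(400,400))]))
```

```text
[ 0.51782248 -0.28875334  0.2267352 ] [ 0.63585618  0.77180253 -0.00095203 -0.00262209] [-0.6960238   0.49146309  1.51640383 -0.00213634  1.13895753 -0.88767984] 1.1
```

View pics/c1.png

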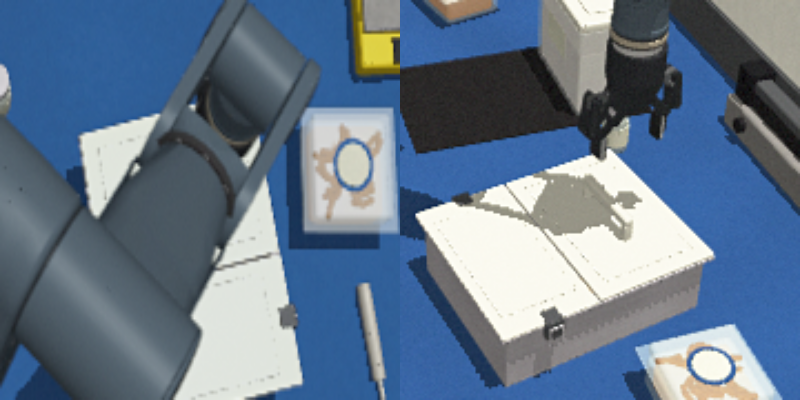

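Picture 3 (side and top crops) shows the gripper above the right half of the handle, with its jaws across the bar. I'll correct the small offset and descend.

>>> send_rows:
  commands:
    - {"delta_pos": [-0.5,-0.7,-2],"yaw": -0.036}
    - {"delta_pos": [0,0,-3],"yaw": 0}
    - {"delta_pos": [0,0,0],"yaw": 0}

```text
t: 1.58
tcp_pos: [0.5144, -0.2923, 0.1751]
tool_rot: [0.649, 0.761, -0.0, -0.003]
force: [-0.0, 0.3, 0.5]
finger_gap: 1.001
```

>>> send_rows:
  commands:
    - {"delta_pos": [-0.1,-0.4,-2.5],"yaw": 0}
    - {"delta_pos": [0,0,-2.5],"yaw": 0}
    - {"delta_pos": [0,0,-0.5],"yaw": 0}
    - {"delta_pos": [0,0,0],"yaw": 0}

```text
t: 2.08
tcp_pos: [0.5146, -0.3002, 0.1232]
tool_rot: [0.65, 0.76, -0.001, 0.001]
force: [0.2, 0.4, -0.3]
finger_gap: 0.998
```

>>> send_rows:
  commands:
    - {"delta_pos": [-0.1,0.4,-0.4],"yaw": 0}
    - {"delta_pos": [0,0,0],"yaw": 0}

```text
t: 2.33
tcp_pos: [0.5144, -0.2968, 0.1211]
tool_rot: [0.651, 0.759, -0.001, 0.002]
force: [-0.5, -0.3, -0.1]
finger_gap: 1.0
```

>>> send_rows:
  commands:
    - {"delta_pos": [0,0,0],"yaw": 0}
    - {"delta_pos": [0,0,0],"yaw": 0}
    - {"delta_pos": [0,0,0],"yaw": 0}
    - {"delta_pos": [0,0,0],"yaw": 0}
    - {"delta_pos": [0,0,0],"yaw": 0}
    - {"delta_pos": [0,0,0],"yaw": 0}
  grip: 1
  force: 60

```text
t: 3.08
tcp_pos: [0.5148, -0.2972, 0.1225]
tool_rot: [0.65, 0.76, -0.001, 0.003]
force: [0.1, -0.0, 1.0]
finger_gap: 0.144
```

>>> send_rows:
  commands:
    - {"delta_pos": [0,0,2],"yaw": 0}
    - {"delta_pos": [0,0,4],"yaw": 0}
    - {"delta_pos": [0,0,5],"yaw": 0}
    - {"delta_pos": [0,0,5],"yaw": 0}
    - {"delta_pos": [0,0,3],"yaw": 0}
    - {"delta_pos": [0,0,0],"yaw": 0}

```text
t: 3.82
tcp_pos: [0.5111, -0.2942, 0.312]
tool_rot: [0.65, 0.76, -0.001, -0.003]
force: [-0.7, 0.0, -2.6]
finger_gap: 0.153
```

Run:
```python
from h import *
s=manip.sense();print(s["tcp_pos"],s["force"],s["q"],s["t"])
cv2.imwrite("pics/s2.png",cv2.resize(manip.snapshot("side")[100:350,150:400],(600,600)))
```

```text
[ 0.51112002 -0.29417427  0.31197368] [-0.66194433  0.00853887 -2.58006651] [-0.71056845  0.40068224  1.41868539 -0.0020694   1.32773168 -0.86447413] 3.825
```

View pics/s2.png

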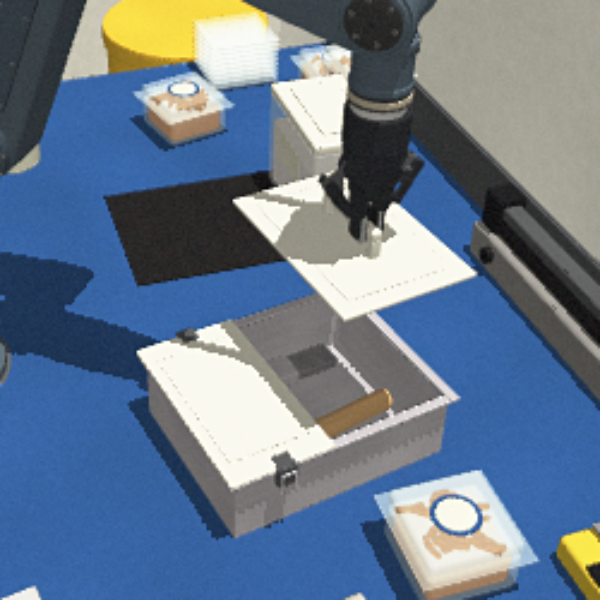

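Picture 4 shows the cover held level with little droop. The pin is visible in the uncovered part of the pan, with its end near (385,400) in the crop. Next I'll carry the cover to the canister while turning it.

>>> send_rows:
  commands:
    - {"delta_pos": [0.4,2.5,0],"yaw": 0.08}
    - {"delta_pos": [0.4,5,0],"yaw": 0.15}
    - {"delta_pos": [0.4,5,0],"yaw": 0.15}
    - {"delta_pos": [0.4,5,0],"yaw": 0.15}
    - {"delta_pos": [0.4,5,0],"yaw": 0.15}
    - {"delta_pos": [0.4,5,0],"yaw": 0.15}
    - {"delta_pos": [0.4,5,0],"yaw": 0.15}
    - {"delta_pos": [0.4,5,0],"yaw": 0.15}
    - {"delta_pos": [0.4,5,0],"yaw": 0.15}
    - {"delta_pos": [0.4,2.5,0],"yaw": 0.08}

```text
t: 5.12
tcp_pos: [0.5361, 0.1708, 0.2806]
tool_rot: [0.009, 1.0, -0.012, -0.026]
force: [0.4, 0.2, -2.5]
finger_gap: 0.149
```

>>> send_rows:
  commands:
    - {"delta_pos": [0,1,0],"yaw": 0}
    - {"delta_pos": [0,0,0],"yaw": 0}

```text
t: 5.38
tcp_pos: [0.5336, 0.1821, 0.276]
tool_rot: [0.009, 0.999, -0.013, -0.03]
force: [-0.7, -0.6, -2.6]
finger_gap: 0.15
```

>>> send_rows:
  commands:
    - {"delta_pos": [1.0,1.4,0.3],"yaw": -0.016}
    - {"delta_pos": [1.0,1.3,0],"yaw": 0}
    - {"delta_pos": [0,0,0],"yaw": 0}

```text
t: 5.75
tcp_pos: [0.5556, 0.2082, 0.2785]
tool_rot: [0.02, 0.999, -0.013, -0.031]
force: [0.6, -0.4, -3.0]
finger_gap: 0.148
```

Run:
```python
from h import *
s=manip.sense();print(s["tcp_pos"],s["tool_rot"],s["force"],s["q"],s["t"])
a=manip.snapshot("side");b=manip.snapshot("top");cv2.imwrite("pics/t3.png",b)
cv2.imwrite("pics/s3.png",np.hstack([cv2.resize(a[70:270,200:400],(400,400)),cv2.resize(b[70:270,120:320],(400,400))]))
```

```text
[0.55561139 0.20817178 0.27850422] [ 0.01974745  0.99925556 -0.01259572 -0.03065476] [ 0.55352354 -0.42394873 -3.0029659 ] [ 0.17676903  0.46355995  1.40968963 -0.01309541  1.33342647 -1.35101438] 5.75
```

View pics/s3.png

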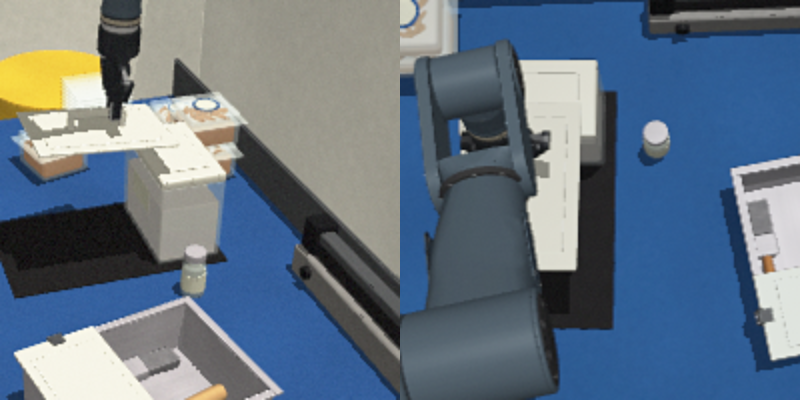

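Picture 5 shows the cover's far end over the canister's top and the near end over the mat. I'll lower straight down so the canister edge tips it.

>>> send_rows:
  commands:
    - {"delta_pos": [0,0,-2.5],"yaw": 0}
    - {"delta_pos": [0,0,-2.5],"yaw": 0}
    - {"delta_pos": [0,0,-1.5],"yaw": 0}
    - {"delta_pos": [0,0,-1],"yaw": 0}
    - {"delta_pos": [0,0,-1],"yaw": 0}
    - {"delta_pos": [0,0,-1],"yaw": 0}

```text
t: 6.6
tcp_pos: [0.5469, 0.2065, 0.1888]
tool_rot: [0.021, 0.999, -0.013, -0.037]
force: [-7.0, -1.1, 8.0]
finger_gap: 0.151
```

>>> send_rows:
  commands:
    - {"delta_pos": [0.4,0,-1],"yaw": 0}
    - {"delta_pos": [0.4,0,-1],"yaw": 0}
    - {"delta_pos": [0.2,0,-1],"yaw": 0}

```text
t: 6.98
tcp_pos: [0.5468, 0.2062, 0.163]
tool_rot: [0.021, 0.999, -0.013, -0.047]
force: [-5.2, -2.7, 9.7]
finger_gap: 0.151
```

Run:
```python
from h import *
s=manip.sense();print(s["tcp_pos"],s["tool_rot"],s["force"],s["t"])
a=manip.snapshot("side")
cv2.imwrite("pics/s4.png",cv2.resize(a[70:270,200:400],(600,600)))
```

```text
[0.54682631 0.20621099 0.16303677] [ 0.0214659   0.99859371 -0.01313763 -0.04666068] [-5.15810583 -2.68483612  9.71702987] 6.975
```

View pics/s4.png

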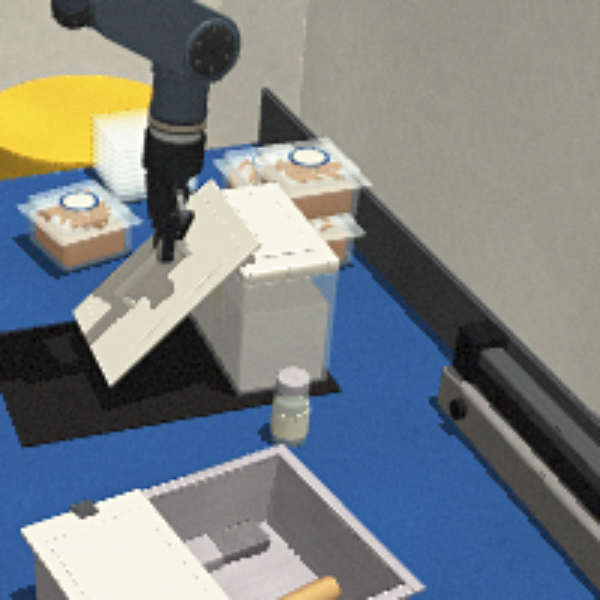

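Picture 6 shows the cover tipping about 40° on the canister's top edge, its lower edge approaching the mat. I'll continue down.

>>> send_rows:
  commands:
    - {"delta_pos": [0.3,0,-1],"yaw": 0}
    - {"delta_pos": [0.3,0,-1],"yaw": 0}
    - {"delta_pos": [0.2,0,-0.8],"yaw": 0}
    - {"delta_pos": [0.2,0,-0.5],"yaw": 0}

```text
t: 7.52
tcp_pos: [0.5515, 0.2059, 0.1442]
tool_rot: [0.022, 0.998, -0.013, -0.05]
force: [-11.1, -2.9, 20.8]
finger_gap: 0.152
```

>>> send_rows:
  commands:
    - {"delta_pos": [0,0,0],"yaw": 0}
    - {"delta_pos": [0,0,0],"yaw": 0}
    - {"delta_pos": [0,0,0],"yaw": 0}
    - {"delta_pos": [0,0,0],"yaw": 0}
    - {"delta_pos": [0,0,0],"yaw": 0}
    - {"delta_pos": [0,0,0],"yaw": 0}
  grip: -1

```text
t: 8.28
tcp_pos: [0.5537, 0.2058, 0.1459]
tool_rot: [0.022, 0.999, -0.013, -0.048]
force: [-0.2, -0.2, -0.4]
finger_gap: 1.002
```

Run:
```python
from h import *
s=manip.sense();print(s["tcp_pos"],s["tool_rot"],s["force"],s["t"],s["finger_gap"])
a=manip.snapshot("side")
cv2.imwrite("pics/s5.png",cv2.resize(a[70:270,200:400],(600,600)))
```

```text
[0.55370815 0.20575303 0.14592339] [ 0.02203725  0.99853179 -0.01256436 -0.0478619 ] [-0.22546766 -0.17430966 -0.36490875] 8.275 1.0017429988323434
```

View pics/s5.png

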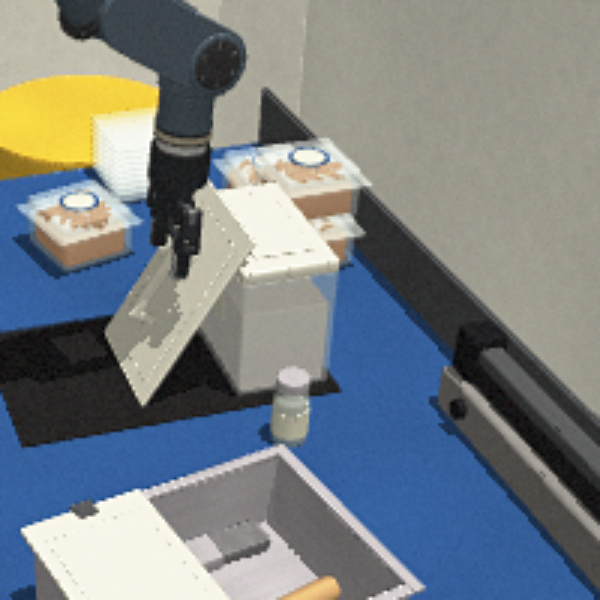

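Picture 7 shows the cover standing on its lower edge on the mat and leaning on the canister's top edge. The fingers are open and the force reads about zero. I'll retreat, then head back towards the pan while turning.

>>> send_rows:
  commands:
    - {"delta_pos": [-0.5,0,1],"yaw": 0}
    - {"delta_pos": [-1,0,2],"yaw": 0}
    - {"delta_pos": [-1,0,3],"yaw": 0}
    - {"delta_pos": [-1,0,4],"yaw": 0}
    - {"delta_pos": [-1,0,5],"yaw": 0}
    - {"delta_pos": [-1,0,5],"yaw": 0}
    - {"delta_pos": [0,-3,0],"yaw": 0}
    - {"delta_pos": [0,-4,0],"yaw": -0.1}
    - {"delta_pos": [0,-4,0],"yaw": -0.14}
    - {"delta_pos": [0,-4,0],"yaw": -0.14}

```text
t: 9.57
tcp_pos: [0.4889, 0.0555, 0.3664]
tool_rot: [0.212, 0.976, -0.003, -0.042]
force: [0.9, -0.7, -0.3]
finger_gap: 0.997
```

Run:
```python
from h import *
s=manip.sense();print(s["tcp_pos"],s["tool_rot"],s["q"],s["t"])
a=manip.snapshot("side");b=manip.snapshot("top");cv2.imwrite("pics/t6.png",b);cv2.imwrite("pics/s6r.png",a)
cv2.imwrite("pics/s6.png",np.hstack([cv2.resize(a[130:290,230:390],(400,400),interpolation=2),cv2.resize(b[110:270,250:410],(400,400),interpolation=2)]))
```

```text
[0.48888423 0.05550198 0.36636765] [ 0.21178638  0.97640481 -0.00285018 -0.0420958 ] [-0.1160747   0.23989754  1.51355111  0.00253414  1.47251613 -1.26003495] 9.575
```

View pics/s6.png

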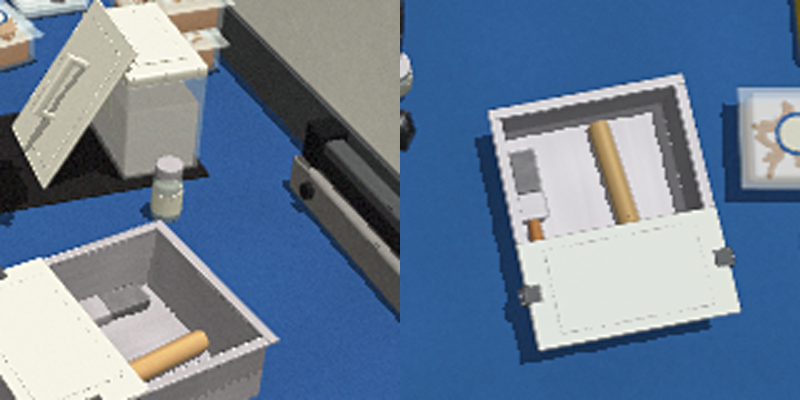

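Picture 8 shows the cover leaning by itself. In the top crop the pin runs from about (598,125) down to (630,220), and the brush lies along the left wall.

Run:
```python
from h import *
b=cv2.imread("pics/t6.png");h=cv2.cvtColor(b,40)
m=((h[...,0]>8)&(h[...,0]<25)&(h[...,1]>70)&(h[...,2]>90)).astype(np.uint8)
m[:,:250]=0;m[:110]=0;m[270:]=0;m[:,390:]=0
n,l,st,ce=cv2.connectedComponentsWithStats(m);print(st[1:][st[1:,4]>15])
i=1+np.argmax(st[1:,4]);ys,xs=np.where(l==i)
r=cv2.minAreaRect(np.c_[xs,ys].astype(np.float32));bx=cv2.boxPoints(r);print(bx)
W=np.array([ray("top",u,.019) for u in bx]);
# rows centre line
rows=range(ys.min()+4,ys.max()-4)
L=np.array([ray("top",(xs[ys==y].mean(),y),.021)[:2] for y in rows])
vx,vy,x0,y0=cv2.fitLine(L.astype(np.float32),2,0,.01,.01).ravel();print("axis yaw",np.arctan2(vy,vx),x0,y0)
print("far end world (z .03)",ray("top",(xs[ys==ys.min()].mean(),ys.min()),.03), "box",np.round(W,3).tolist())
g=cv2.cvtColor(b,6)
s=160/400
q=np.array([[490-400,110],[685-400,75]],np.float32)*s+np.array([250,110])
q=cv2.cornerSubPix(g,q.reshape(-1,1,2).astype(np.float32),(4,4),(-1,-1),(3,50,.01)).reshape(-1,2)
P=[ray("top",u,.1) for u in q];d=P[0]-P[1];yaw=np.arctan2(d[1],d[0])-np.pi/2
c=(P[0]+P[1])/2-.1625*np.array([np.cos(yaw),np.sin(yaw),0]);print("pan",P,np.linalg.norm(d),yaw,c)
```

```text
[[326 158  20  42 344]
 [301 198   6   8  38]]
[[323.9     159.70001]
 [331.69998 157.1    ]
 [345.19998 197.6    ]
 [337.4     200.20001]]
axis yaw 0.2528565 0.5051088 -0.29501897
far end world (z .03) [ 0.57460763 -0.2821394   0.03      ] box [[0.572, -0.262, 0.019], [0.58, -0.29, 0.019], [0.435, -0.328, 0.019], [0.427, -0.3, 0.019]]
pan [array([ 0.57582544, -0.12102094,  0.1       ]), array([ 0.61834085, -0.38276013,  0.1       ])] 0.265169695789912 0.16102784121997948 [ 0.43668541 -0.27794462  0.1       ]
```

>>> send_rows:
  commands:
    - {"delta_pos": [0.28,-2.3,0],"yaw": -0.164}
    - {"delta_pos": [0.28,-2.3,0],"yaw": -0.164}
    - {"delta_pos": [0.28,-2.3,0],"yaw": -0.164}
    - {"delta_pos": [0.28,-2.3,0],"yaw": -0.164}
    - {"delta_pos": [0.28,-2.3,0],"yaw": -0.164}
    - {"delta_pos": [0.28,-2.3,0],"yaw": -0.164}
    - {"delta_pos": [0.28,-2.3,0],"yaw": -0.164}
    - {"delta_pos": [0.28,-2.3,0],"yaw": -0.164}

```text
t: 10.68
tcp_pos: [0.5074, -0.1259, 0.3755]
tool_rot: [0.772, 0.634, 0.026, -0.031]
force: [-0.1, -0.6, -1.0]
finger_gap: 0.997
```

>>> send_rows:
  commands:
    - {"delta_pos": [0.28,-2.3,0],"yaw": -0.164}
    - {"delta_pos": [0.28,-2.3,0],"yaw": -0.164}
    - {"delta_pos": [0.28,-2.3,0],"yaw": -0.164}
    - {"delta_pos": [0.28,-2.3,0],"yaw": -0.164}
    - {"delta_pos": [0.28,-2.3,0],"yaw": -0.164}
    - {"delta_pos": [0.28,-2.3,0],"yaw": -0.164}
    - {"delta_pos": [0.28,-2.3,0],"yaw": -0.164}
    - {"delta_pos": [0,0,0],"yaw": 0}

```text
t: 11.68
tcp_pos: [0.5262, -0.2814, 0.3843]
tool_rot: [0.994, 0.102, 0.042, -0.01]
force: [0.4, -0.1, -0.3]
finger_gap: 0.999
```

>>> send_rows:
  commands:
    - {"delta_pos": [0.2,-0.3,-4],"yaw": 0.048}
    - {"delta_pos": [0.2,-0.3,-5],"yaw": 0}
    - {"delta_pos": [0,0,-5],"yaw": 0}
    - {"delta_pos": [0,0,-5],"yaw": 0}
    - {"delta_pos": [0,0,-3],"yaw": 0}
    - {"delta_pos": [0,0,0],"yaw": 0}

```text
t: 12.42
tcp_pos: [0.5313, -0.2766, 0.1656]
tool_rot: [0.989, 0.14, 0.045, -0.011]
force: [-0.3, 0.0, 0.1]
finger_gap: 1.003
```

>>> send_rows:
  commands:
    - {"delta_pos": [0,-1.1,-2],"yaw": -0.028}
    - {"delta_pos": [0,0,-3],"yaw": 0}
    - {"delta_pos": [0,0,-3],"yaw": 0}
    - {"delta_pos": [0,0,0],"yaw": 0}

```text
t: 12.92
tcp_pos: [0.5355, -0.2909, 0.0887]
tool_rot: [0.991, 0.128, 0.05, -0.005]
force: [-0.9, 0.4, 0.4]
finger_gap: 0.999
```

Run:
```python
from h import *
s=manip.sense();print(s["tcp_pos"],s["tool_rot"],s["force"],s["t"])
a=manip.snapshot("side");b=manip.snapshot("top")
cv2.imwrite("pics/s7.png",np.hstack([cv2.resize(a[130:290,230:390],(400,400),interpolation=2),cv2.resize(b[110:270,250:410],(400,400),interpolation=2)]))
```

```text
[ 0.53546306 -0.29094226  0.08869508] [ 0.99055902  0.12758206  0.04988923 -0.00516742] [-0.85072922  0.41962535  0.43884311] 12.925
```

View pics/s7.png

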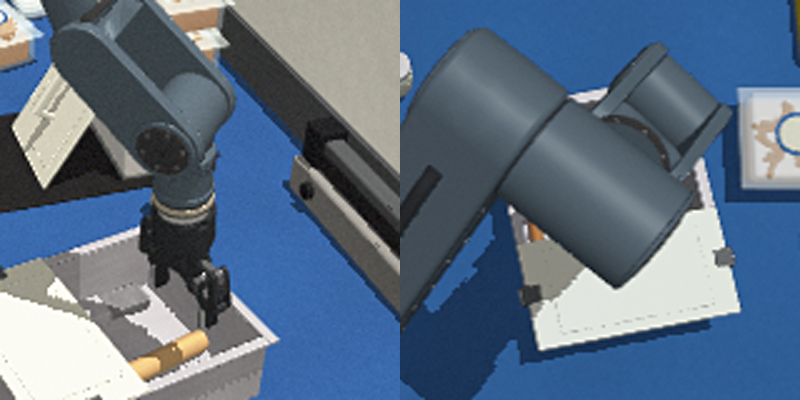

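Picture 9 shows the fingers straddling the pin's far end inside the opening. I'll correct about 3 mm and go down.

>>> send_rows:
  commands:
    - {"delta_pos": [-0.3,0.3,-2],"yaw": 0}
    - {"delta_pos": [0,0,-2.5],"yaw": 0}
    - {"delta_pos": [-0.1,0,-2],"yaw": 0}
    - {"delta_pos": [0,0,-0.8],"yaw": 0}
    - {"delta_pos": [0,0,0],"yaw": 0}

```text
t: 13.65
tcp_pos: [0.5395, -0.2949, 0.0262]
tool_rot: [0.99, 0.128, 0.059, 0.005]
force: [0.2, -0.5, -0.0]
finger_gap: 1.0
```

>>> send_rows:
  commands:
    - {"delta_pos": [-0.5,0.4,-0.6],"yaw": 0}
    - {"delta_pos": [-0.4,0.4,-0.7],"yaw": 0}
    - {"delta_pos": [0,0,0],"yaw": 0}

```text
t: 14.02
tcp_pos: [0.5309, -0.2871, 0.0148]
tool_rot: [0.99, 0.128, 0.06, 0.006]
force: [-0.1, 0.3, -0.5]
finger_gap: 0.998
```

>>> send_rows:
  commands:
    - {"delta_pos": [-0.1,0,-0.7],"yaw": 0}
    - {"delta_pos": [0,0,0],"yaw": 0}

```text
t: 14.28
tcp_pos: [0.53, -0.2872, 0.0074]
tool_rot: [0.99, 0.128, 0.06, 0.006]
force: [0.6, 0.7, 0.4]
finger_gap: 0.998
```

>>> send_rows:
  commands:
    - {"delta_pos": [0,0,0],"yaw": 0}
    - {"delta_pos": [0,0,0],"yaw": 0}
    - {"delta_pos": [0,0,0],"yaw": 0}
    - {"delta_pos": [0,0,0],"yaw": 0}
    - {"delta_pos": [0,0,0],"yaw": 0}
    - {"delta_pos": [0,0,0],"yaw": 0}
  grip: 1
  force: 60

```text
t: 15.02
tcp_pos: [0.5305, -0.2878, 0.0078]
tool_rot: [0.99, 0.128, 0.06, 0.007]
force: [0.1, -0.6, 0.1]
finger_gap: 0.326
```

>>> send_rows:
  commands:
    - {"delta_pos": [0,0,1],"yaw": 0}
    - {"delta_pos": [0,0,1],"yaw": 0}
    - {"delta_pos": [-0.1,0,1],"yaw": 0}
    - {"delta_pos": [-0.2,0,1],"yaw": 0}
    - {"delta_pos": [-0.2,0,0.5],"yaw": 0}
  force: 25

```text
t: 15.65
tcp_pos: [0.5249, -0.2872, 0.0555]
tool_rot: [0.99, 0.128, 0.06, 0.006]
force: [0.1, -0.1, -2.3]
finger_gap: 0.326
```

Run:
```python
from h import *
s=manip.sense();print(s["tcp_pos"],s["tool_rot"],s["force"],s["ft_torque"],s["t"],s["finger_gap"])
a=manip.snapshot("side")
cv2.imwrite("pics/s8.png",cv2.resize(a[180:300,240:400],(800,600),interpolation=2))
```

```text
[ 0.52493464 -0.28722155  0.05549149] [0.98990217 0.12815994 0.06025106 0.00620825] [ 0.08376548 -0.0616633  -2.26654521] [ 0.00211316 -0.16500282 -0.03012899] 15.65 0.32596820286974654
```

View pics/s8.png

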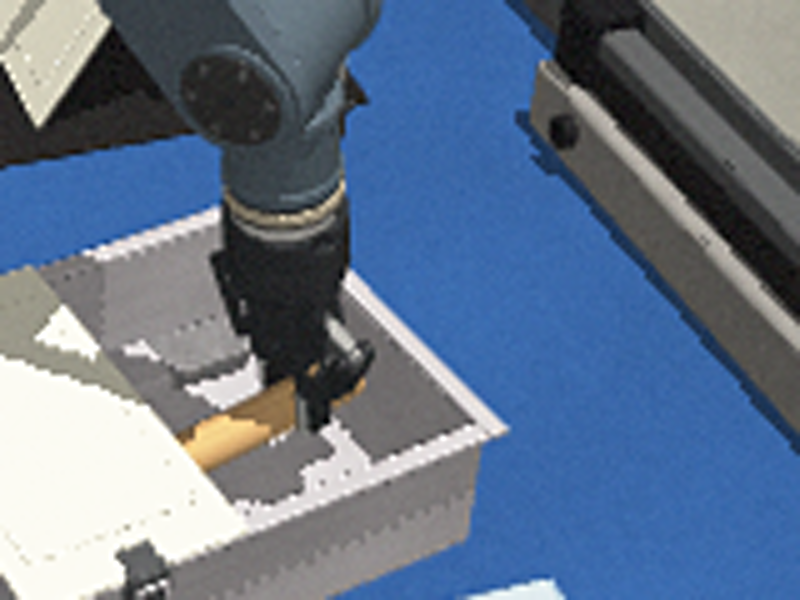

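Picture 10 shows the pin gripped and raised under the opening. The 2.3 N reading suggests it is carried fully and not drooping yet. I'll lighten the grip and let it turn in the pads.

>>> send_rows:
  commands:
    - {"delta_pos": [0,0,0],"yaw": 0}
    - {"delta_pos": [0,0,1],"yaw": 0}
    - {"delta_pos": [0,0,1],"yaw": 0}
    - {"delta_pos": [0,0,0.7],"yaw": 0}
    - {"delta_pos": [0,0,0.7],"yaw": 0}
  force: 20

```text
t: 16.32
tcp_pos: [0.5241, -0.2866, 0.0907]
tool_rot: [0.99, 0.128, 0.06, 0.005]
force: [-0.6, -0.4, -5.0]
finger_gap: 0.33
```

Run:
```python
from h import *
s=manip.sense();print(s["tcp_pos"],s["tool_rot"],s["force"],s["ft_torque"],s["t"],s["finger_gap"])
a=manip.snapshot("side");cv2.imwrite("pics/s9.png",a)
h=cv2.cvtColor(a,40);m=((h[...,0]>8)&(h[...,0]<25)&(h[...,1]>80)&(h[...,2]>90)).astype(np.uint8)
m[:180]=0;m[300:]=0;m[:,:240]=0;m[:,400:]=0
n,l,st,ce=cv2.connectedComponentsWithStats(m)
for i in range(1,n):
    if st[i,4]>8:
        ys,xs=np.where(l==i);print(st[i],cv2.fitLine(np.c_[xs,ys].astype(np.float32),2,0,.01,.01).ravel())
# expected pixel line of pin axis for given tilt alpha about grasp point
G=s["tcp_pos"]+np.array([-.002,0,.013])
for al in(0,.2,.4,.6):
    d=np.array([.968*np.cos(al),.25*np.cos(al),np.sin(al)])
    u=[proj("side",G+d*k) for k in(-.11,-.05,.0,.045)];print(al,np.round(u,1).tolist())
```

```text
[ 0.52411284 -0.28657212  0.09071754] [0.98998765 0.12783132 0.05963082 0.00526919] [-0.59269926 -0.36497313 -4.99891318] [ 0.06077766 -0.1317711   0.00778249] 16.325 0.3297632781137741
[272 247  28  24 265] [  0.84000444  -0.54257953 286.47925    258.93207   ]
0 [[270.4, 263.9], [286.3, 256.4], [299.2, 250.4], [310.4, 245.2]]
0.2 [[270.7, 268.9], [286.4, 258.7], [299.2, 250.4], [310.4, 243.2]]
0.4 [[272.2, 273.0], [287.0, 260.6], [299.2, 250.4], [310.0, 241.4]]
0.6 [[274.7, 276.2], [288.1, 262.1], [299.2, 250.4], [309.2, 240.0]]
```

>>> send_rows:
  commands:
    - {"delta_pos": [0,0,0.7],"yaw": 0}
    - {"delta_pos": [0,0,0.7],"yaw": 0}
    - {"delta_pos": [0,0,0.7],"yaw": 0}
    - {"delta_pos": [0,0,0.7],"yaw": 0}
    - {"delta_pos": [0,0,0.7],"yaw": 0}

```text
t: 17.0
tcp_pos: [0.5228, -0.286, 0.1276]
tool_rot: [0.99, 0.128, 0.058, 0.004]
force: [-0.9, -1.0, -6.0]
finger_gap: 0.324
```

```bash
cat > chk.py <<'E'
from h import *
s=manip.sense();print(s["tcp_pos"],s["tool_rot"],s["force"],s["ft_torque"],s["t"],s["finger_gap"])
a=manip.snapshot("side");cv2.imwrite("pics/last.png",a)
h=cv2.cvtColor(a,40);m=((h[...,0]>8)&(h[...,0]<25)&(h[...,1]>80)&(h[...,2]>90)).astype(np.uint8)
m[:120]=0;m[300:]=0;m[:,:240]=0;m[:,400:]=0
n,l,st,ce=cv2.connectedComponentsWithStats(m)
for i in range(1,n):
    if st[i,4]>20:
        ys,xs=np.where(l==i);v=cv2.fitLine(np.c_[xs,ys].astype(np.float32),2,0,.01,.01).ravel();print(st[i],"slope",v[1]/v[0])
G=s["tcp_pos"]+np.array([-.002,0,.013])
for al in(0,.2,.4,.6,.8):
    d=np.array([.968*np.cos(al),.25*np.cos(al),np.sin(al)])
    u=np.array([proj("side",G+d*k) for k in(-.22,.045)]);print(al,np.round(u,0).tolist(),(u[1]-u[0])[1]/(u[1]-u[0])[0])
E
python3 chk.py
```

```text
[ 0.52275206 -0.28598548  0.12760866] [0.99005967 0.12785844 0.05843982 0.00434338] [-0.88171374 -1.03468159 -6.03616888] [ 0.08205094 -0.27484925 -0.02714118] 17.0 0.3241539398566583
[303 134  14   8  80] slope -0.0507822
[272 238  28  32 324] slope -0.98918027
0 [[239.0, 269.0], [311.0, 236.0]] -0.4553298891061932
0.2 [[240.0, 279.0], [311.0, 234.0]] -0.6394017751764384
0.4 [[244.0, 288.0], [311.0, 232.0]] -0.8316753842353585
0.6 [[250.0, 294.0], [310.0, 231.0]] -1.0503681309773385
0.8 [[257.0, 298.0], [308.0, 230.0]] -1.3245687260902264
```

>>> send_rows:
  commands:
    - {"delta_pos": [0.8,0.2,-0.2],"yaw": 0}
    - {"delta_pos": [1.1,0.28,0.4],"yaw": 0}
    - {"delta_pos": [1.1,0.28,0.5],"yaw": 0}
    - {"delta_pos": [1.1,0.28,0.5],"yaw": 0}
    - {"delta_pos": [1.1,0.28,0.5],"yaw": 0}
  force: 60

```text
t: 17.68
tcp_pos: [0.58, -0.2727, 0.1482]
tool_rot: [0.99, 0.128, 0.06, 0.006]
force: [0.3, 0.1, -2.7]
finger_gap: 0.327
```

```bash
python3 chk.py
```

```text
[ 0.5800364  -0.27269006  0.1481724 ] [0.98993587 0.12787169 0.0603241  0.00606676] [ 0.29286561  0.08700682 -2.69172624] [ 0.04726036 -0.01517825 -0.0638851 ] 17.675 0.32683526860397805
[273 226  43  46 514] slope -0.93703717
0 [[256.0, 256.0], [326.0, 225.0]] -0.44969126104356755
0.2 [[257.0, 267.0], [326.0, 223.0]] -0.6379857760712987
0.4 [[261.0, 275.0], [326.0, 221.0]] -0.8324861394234038
0.6 [[266.0, 282.0], [325.0, 219.0]] -1.0510462893042876
0.8 [[273.0, 286.0], [324.0, 218.0]] -1.3211524818660558
```

>>> send_rows:
  commands:
    - {"delta_pos": [1.2,0.3,0.6],"yaw": 0}
    - {"delta_pos": [1.2,0.3,0.6],"yaw": 0}
    - {"delta_pos": [1.2,0.3,0.6],"yaw": 0}
    - {"delta_pos": [1.2,0.3,0.6],"yaw": 0}
    - {"delta_pos": [1.2,0.3,0.6],"yaw": 0}
    - {"delta_pos": [1.2,0.3,0.6],"yaw": 0}

```text
t: 18.48
tcp_pos: [0.6584, -0.2532, 0.1871]
tool_rot: [0.99, 0.128, 0.061, 0.007]
force: [-0.2, 0.4, -2.7]
finger_gap: 0.328
```

```bash
python3 chk.py; python3 -c "
import cv2;a=cv2.imread('pics/last.png');cv2.imwrite('pics/s11.png',cv2.resize(a[130:310,200:440],(800,600)))"
```

```text
[ 0.65837382 -0.25323235  0.18714146] [0.98986341 0.12791694 0.06136114 0.00651868] [-0.18722552  0.39579181 -2.68732777] [ 0.07825105  0.00981072 -0.03203979] 18.475 0.3277626567539309
[310 150   5   7  23] slope 3.0228019
[282 207  55  57 657] slope -0.933986
0 [[280.0, 236.0], [347.0, 207.0]] -0.43800671373892275
0.2 [[280.0, 247.0], [347.0, 204.0]] -0.6333610527501847
0.4 [[283.0, 256.0], [347.0, 202.0]] -0.8320291847073761
0.6 [[288.0, 263.0], [346.0, 201.0]] -1.051575135649468
0.8 [[294.0, 267.0], [345.0, 200.0]] -1.3176401612347093
```

View pics/s11.png

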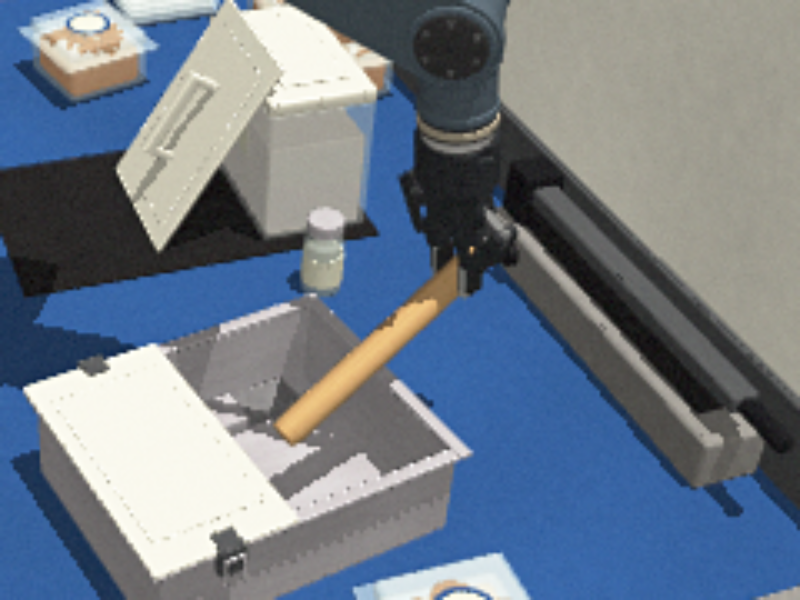

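Picture 11 shows the pin's lower end clear of the clipped cover inside the opening. The brush is in the pan and the cover is still leaning. I'll lift straight up.

>>> send_rows:
  commands:
    - {"delta_pos": [0,0,1],"yaw": 0}
    - {"delta_pos": [0,0,2],"yaw": 0}
    - {"delta_pos": [0,0,2],"yaw": 0}
    - {"delta_pos": [0,0,2],"yaw": 0}
    - {"delta_pos": [0,0,2],"yaw": 0}
    - {"delta_pos": [0,0,1],"yaw": 0}
    - {"delta_pos": [0,0,0],"yaw": 0}
    - {"delta_pos": [0,0,0],"yaw": 0}
    - {"delta_pos": [0,0,0],"yaw": 0}
    - {"delta_pos": [0,0,0],"yaw": 0}

```text
t: 19.77
tcp_pos: [0.6566, -0.2525, 0.2902]
tool_rot: [0.99, 0.127, 0.059, 0.005]
force: [-0.3, -0.4, -1.7]
finger_gap: 0.327
```

>>> send_rows:
  commands:
    - {"delta_pos": [0,0,0],"yaw": 0}
    - {"delta_pos": [0,0,0],"yaw": 0}
    - {"delta_pos": [0,0,0],"yaw": 0}

```text
t: 20.15
tcp_pos: [0.6564, -0.2523, 0.2892]
tool_rot: [0.99, 0.127, 0.059, 0.005]
force: [0.0, -0.5, -2.2]
finger_gap: 0.326
```

```bash
python3 chk.py
python3 - <<'E'
from h import *
s=manip.sense();print(np.abs(s["qd"]).max())
a=cv2.imread('pics/last.png');b=manip.snapshot("top")
cv2.imwrite('pics/s12.png',np.hstack([cv2.resize(a[110:310,200:400],(400,400)),cv2.resize(b[60:290,130:430],(400,400))]))
E
```

```text
[ 0.65635125 -0.25234457  0.28920025] [0.99010558 0.12733696 0.05878306 0.00455891] [ 0.02596655 -0.51254294 -2.2094403 ] [ 0.08255103 -0.05002061 -0.03181495] 20.15 0.3264363743445554
[298 134  19   9 120] slope -0.117015764
[309 150   6   7  24] slope 1.7514963
[283 179  58  59 708] slope -0.91300994
0 [[281.0, 208.0], [351.0, 180.0]] -0.4041900767597802
0.2 [[281.0, 220.0], [351.0, 177.0]] -0.609810782780179
0.4 [[284.0, 230.0], [351.0, 175.0]] -0.8183949639126641
0.6 [[289.0, 237.0], [350.0, 173.0]] -1.0482862641952038
0.8 [[296.0, 242.0], [349.0, 172.0]] -1.3260301569685304
0.0017395925120320226
```

View pics/s12.png

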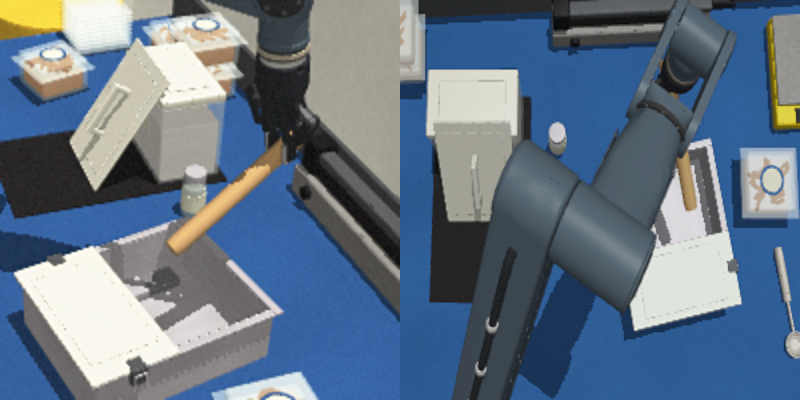

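Picture 12 shows the pin held clear of everything, its lower end about 0.20 m up. The brush is in the pan, the cover is still leaning, and the tubs and shaker look unmoved. I'll hand in.

```bash
python3 -c "
from station import manip
print(manip.sign_off())"
```

```text
the job is handed in; nothing more can be done
None
```

The job was handed in at about 20 s of the 67 s allowed; no verdict was reported.

- **Loose cover:** I gripped it off-centre on its handle, lifted it and turned it about 80°. I lowered it onto the canister's top front edge, which tipped it until its lower edge stood on the mat. After I let go it kept leaning on its own at roughly 55°, and it was still leaning in the last pictures.
- **Rolling pin:** I gripped its far end and drew it out at about 28° of tilt. With the grip at 20 N, it turned in the pads against the clipped cover's edge. The wrist read about 6 N at most then, including the pin's weight. I tightened the grip to 60 N for the pull and the lift.
- **Last checks:**
  - The pin is held still (joint speeds under 0.002 rad/s) and about 2.2 N is carried.
  - The lower end of the pin is about 0.20 m above the bench, estimated from the picture.
  - In the last pictures the pin touches nothing but the gripper, the brush is in the pan, and the tubs and shaker look unmoved. I judged these by eye, not by measurement.
- **Disagreements:** the tool drifted about 0.12 rad from vertical during the moves. The moves offer no way to command tilt, so I left it. One early move call was refused because a row had no yaw value; I resent it.

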